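# Stack the bead pots into two towers

### The arm

A 6-joint arm with a two-finger parallel gripper is mounted at the origin on the work surface. World frame = base frame: x ahead of the robot, y to its left, z up, the work surface at z = 0. Lengths are in m, angles in rad, forces in N, time in s.
With the tool pointing down it reaches from about 0.3 to 0.775 m from the base axis. Payload 14.6 kg.
Tool frame: the origin (TCP) lies on the centre line of the jaws, within the pads' length; the fingertips stand 19 mm ahead of it and the grasp point (between the pads) is the TCP; z points along the fingers, x is the direction in which the jaws open and shut, and the axes are right-handed (so a half turn about z gives the same grasp; the last joint's range is limited). The gripper opens to 94 mm and grips with 3 to 60 N. Pads are 16 mm wide; open, the fingers measure 119 mm over their backs; the gripper's body (75 mm by 177 mm) begins 78 mm behind the grasp point.
Start: joints at [1.06, 0.3, 1.521, -0, 1.321, -0.067], TCP at [0.236, 0.497, 0.224] pointing down, gripper open.
Joint ranges: [-3.03, 3.03], [-0.79, 2.21], [0.23, 2.52], [-1.04, 4.18], [0, 3.07], [-2.55, 2.55]. Speed limits (rad/s): [2.22, 2.22, 2.57, 3.14, 3.14, 3.14].

### API

Orientations are given as [roll, pitch, yaw] about the fixed x, y, z axes, in that order (R = Rz(yaw) Ry(pitch) Rx(roll)).
In Python, from station import ctrl, imaging gives the robot as it stands.
- The arm moves only by the shell command python3 -m handwheel 'ROWS' [OPENING] [FORCE]. ROWS is JSON, a list that holds one entry, the list of rows, each a list of 4 numbers: the shift along the tool's x, y, z in m, then the turn about the tool's z in rad. A call has 1 to 10 rows; each row shifts and turns the pose as measured when the row begins, along the tool's axes as they then stand; what a row does not reach is not made up. A row lasts 1/10 s, in which the tool goes at most 50 mm and 8.59 degrees, less where a joint would pass 70% of its speed; a pose out of reach is approached as far as the arm can. A call is refused whole if a number of a shift passes 0.05 or a number of a turn 0.15, either way. A call with a gripper value outside its range is refused whole. OPENING is the finger opening in m, from 0 to 0.094, set as the call begins (- or left out, the last holds). The fingers move at their own pace and stop on an object; FORCE is the grip in N (left out, the last holds). Time passes only in rows, so rows that do not move let the fingers close. It gives the time, the measured TCP pose, the force and the opening at its end, in the units of the state.
- ctrl.get_obs(): the state, without advancing time (a new reading comes with each control period).
- imaging.camera(name): name is "scene" or "side" or "wrist"; returns the picture (384x512x3 uint8, red, green, blue); there is no depth.
- imaging.camera_model(name): a dict with "camera_matrix" (3x3 intrinsics, pixels), "k1" (the pictures are not rectified: a ray, as slopes to the right and down, at radius r is drawn at 1 + k1 r^2 times it, then the intrinsics apply), "position" and "attitude" of the camera in the world. Camera axes: x right, y up, looking along -z (the intrinsics and any distortion apply to the point x, -y, -z); pixel columns grow to the right and rows downward; lengths in m; the calibration is good to about 2 mm. A picture is of the moment at which its call begins: read the wrist's pose just before it. camera_model takes no time and is no camera call; for the wrist camera it gives the pose at the moment of the call.
- ctrl.hand_in(): hands the job in, once; it reports no verdict.
The state is a dict: "time_s": time; "qpos": joint angles; "joint_vel": joint speeds; "tau": joint torques, N m; "ee_pos": TCP position; "eef_rot": TCP orientation; "force": force on the tool from outside, world axes, zero at the start; "moment": the same for the moment, N m; "grip_width": finger opening in m.
Only numpy, scipy, OpenCV 4.12 (cv2) and the standard library are available. Lean on these libraries where they do the work, as an engineer would, in place of code of your own. Each camera call takes 0.05 s, during which the arm holds its last target. There are 200 camera calls.

### The job

Put the empty bead pots away as two towers. On the black base stack the blue pot, then the green pot on it, and close that tower with the wooden lid; on the white base stack the red pot, then the yellow pot on it, left open. Each piece must sit upright, fully down in the one below, and the spool, the steel cup and the scissors must stay where they are.

Things in the scene. Friction and masses are not known exactly. Their poses are not given: they have to be found in the camera images.
- blue_pot: loose blue plastic pot, empty, upright, 60 g: diameter 56, height 50, mouth 50 inside, wall 3; lowest 6 is a tapered foot (38 to 46 across) that drops into a base's socket or a pot's mouth until the shoulder above it meets the rim. Seated on a base, its origin is 10 above the base's; a pot or lid seated on a pot is 44 above that pot's. Origin: centre of underside; z up; round (sizes in mm).
- green_pot: loose green plastic pot, empty, upright, 60 g: diameter 56, height 50, mouth 50 inside, wall 3; lowest 6 is a tapered foot (38 to 46 across) that drops into a base's socket or a pot's mouth until the shoulder above it meets the rim. Seated on a base, its origin is 10 above the base's; a pot or lid seated on a pot is 44 above that pot's. Origin: centre of underside; z up; round (sizes in mm).
- red_pot: loose red plastic pot, empty, upright, 60 g: diameter 56, height 50, mouth 50 inside, wall 3; lowest 6 is a tapered foot (38 to 46 across) that drops into a base's socket or a pot's mouth until the shoulder above it meets the rim. Seated on a base, its origin is 10 above the base's; a pot or lid seated on a pot is 44 above that pot's. Origin: centre of underside; z up; round (sizes in mm).
- yellow_pot: loose yellow plastic pot, empty, upright, 60 g: diameter 56, height 50, mouth 50 inside, wall 3; lowest 6 is a tapered foot (38 to 46 across) that drops into a base's socket or a pot's mouth until the shoulder above it meets the rim. Seated on a base, its origin is 10 above the base's; a pot or lid seated on a pot is 44 above that pot's. Origin: centre of underside; z up; round (sizes in mm).
- lid: loose light-wood lid, upright on the table: the same 6 tapered foot as the pots, then a disc of diameter 56 from 6 to 12 above the underside, then an upright round knob of diameter 28 from 12 to 40 above the underside, to grip. It fits the mouth of any pot. About 50 g. Origin: centre of its underside; z up; round (sizes in mm).
- black_base: black round base disc that does not move, diameter 84, height 16, with a round socket of diameter 50 and 9 deep in the middle of its top. Origin: centre of its underside on the table; z up (sizes in mm).
- white_base: white round base disc that does not move, diameter 84, height 16, with a round socket of diameter 50 and 9 deep in the middle of its top. Origin: centre of its underside on the table; z up (sizes in mm).
- spool: bystander: upright spool of purple cord with grey flanges, diameter 48, height 45, loose. Origin: centre of its underside (sizes in mm).
- steel_cup: bystander: small open steel cup, rim diameter 60, height 35, loose and light. Origin: centre of its underside (sizes in mm).
- scissors: bystander: scissors with light-blue finger loops lying flat beyond the work, about 135 long, 80 wide over the loops, 10 thick, loose. Origin: near the pivot, on the table; x towards the points (sizes in mm).
Not all that is in view belongs to the job. Of the things that look like the black_base, take the one that is nearest to the robot's base at the start. What is shaped like the red_pot but pink is not meant.

How it is judged:
By the outcome, as a careful person would: the job done as asked, in the order asked, and still so for the second after the job is handed in, with the robot touching nothing.
It also fails if it takes over 125 s, if anything falls off the work surface, if the arm or the gripper's body presses on something with over 40 N, if the wrist force passes 120 N, or if a joint passes its speed limit or range.

## Working session

There is one attempt and no reset: what is moved stays moved. The work goes in short steps, Python scripts to look and compute and a shell command to move; the robot and the scene stay as the last step left them, time stands still between calls to the robot, and variables do not carry over. Pictures are saved under pics/ and viewed, about 12 in all and at most 16, crops included, and the job is handed in when it is done.

```bash
ls; mkdir -p pics
python3 - <<'E'
from station import ctrl, imaging
import cv2,numpy as np
o=ctrl.get_obs();print(o)
for n in("scene","side"):
    im=imaging.camera(n);cv2.imwrite(f"pics/{n}0.png",im[:,:,::-1]);print(n,imaging.camera_model(n))
im=[cv2.imread(f"pics/{n}0.png") for n in("scene","side")]
print(imaging.camera_model("wrist"))
E
```

```text
pics
{'time_s': 0.0, 'qpos': array([ 1.06037164e+00,  3.00499063e-01,  1.52158614e+00, -1.24700006e-05,
        1.32068553e+00, -6.66140830e-02]), 'joint_vel': array([0.00123294, 0.00050175, 0.00050713, 0.00056069, 0.0005755 ,
       0.00029821]), 'tau': array([-2.88291718e-03, -5.31793964e+01, -3.52755189e+01,  7.08155846e-02,
        2.42373697e-02, -9.37335653e-05]), 'ee_pos': array([0.23605623, 0.49650159, 0.22386884]), 'eef_rot': array([-3.14152629e+00,  1.17626837e-03,  1.12698886e+00]), 'force': array([-0.51577855,  0.78472887, -0.01682813]), 'moment': array([ 0.00062009, -0.00402978,  0.01092747]), 'grip_width': 0.09424536271865644}
scene {'camera_matrix': array([[414.66567226,   0.        , 252.50661059],
       [  0.        , 414.66567226, 186.64943954],
       [  0.        ,   0.        ,   1.        ]]), 'k1': -0.09384740959485026, 'position': array([ 1.32186186, -0.12065455,  0.82000341]), 'attitude': array([ 0.74244001, -0.0016286 ,  1.35565411])}
side {'camera_matrix': array([[346.86277128,   0.        , 257.65685557],
       [  0.        , 346.86277128, 194.43550267],
       [  0.        ,   0.        ,   1.        ]]), 'k1': -0.0781678104202335, 'position': array([0.41195259, 0.7601209 , 0.61239863]), 'attitude': array([ 0.91394855, -0.00890046, -2.8162563 ])}
{'camera_matrix': array([[278.05959835,   0.        , 252.91677607],
       [  0.        , 278.05959835, 189.15024652],
       [  0.        ,   0.        ,   1.        ]]), 'k1': -0.04312195404389965, 'position': array([0.16650163, 0.52879069, 0.38360636]), 'attitude': array([-2.68789140e-01,  1.07660991e-03,  1.12660388e+00])}
```

View pics/scene0.png

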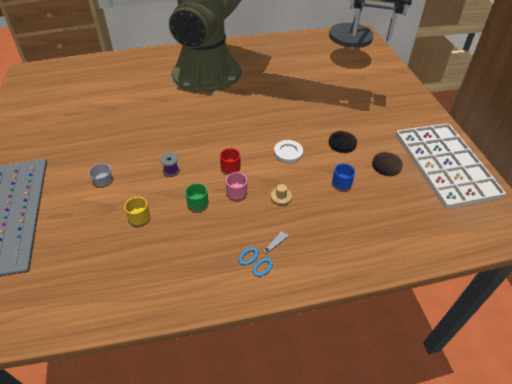

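View pics/side0.png

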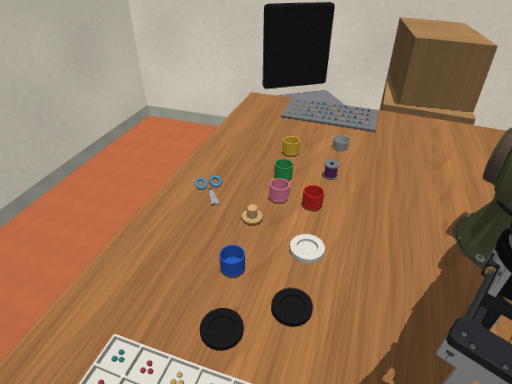

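The scene view shows red (231,161), pink (237,187), green (197,198), yellow (137,211), blue (344,177), lid (281,194), white base (288,151), and two black discs at (343,142) and (388,163). The spool is at (170,164), the cup at (101,176) and the scissors at (265,255). The side view shows the same things. Next I'll locate them by colour blobs in both views.

```bash
cat > h.py <<'E'
import cv2,numpy as np
from scipy.spatial.transform import Rotation as R
from station import ctrl,imaging
def model(n):
    m=dict(imaging.camera_model(n)); return m
def ray(m,u,v):
    K=np.asarray(m["camera_matrix"]); d=np.array([m["k1"],0,0,0,0.])
    x,y=cv2.undistortPoints(np.array([[[u,v]]],float),K,d)[0,0]
    r=R.from_euler("xyz",m["attitude"]).as_matrix()@[x,-y,-1]
    return np.asarray(m["position"]),r
def onz(m,u,v,z):
    p,r=ray(m,u,v); return (p+r*(z-p[2])/r[2])
def tri(a,b):
    (p,r),(q,s)=a,b; r=r/np.linalg.norm(r); s=s/np.linalg.norm(s)
    t=np.linalg.lstsq(np.stack([r,-s],1),q-p,rcond=None)[0]
    A,B=p+r*t[0],q+s*t[1]; return (A+B)/2,np.linalg.norm(A-B)
HSV={"blue":((108,150,60),(128,255,255)),"green":((60,120,40),(85,255,255)),"yellow":((24,150,100),(34,255,255)),
"red":((175,180,80),(180,255,255)),"red2":((0,215,90),(4,255,255)),"lid":((12,60,150),(24,150,255)),
"white":((0,0,200),(179,30,255)),"black":((0,0,0),(179,255,45))}
def mask(im,c):
    h=cv2.cvtColor(im,cv2.COLOR_RGB2HSV)
    m=cv2.inRange(h,*map(np.array,HSV[c]))
    if c=="red": m|=cv2.inRange(h,*map(np.array,HSV["red2"]))
    return m
def blobs(im,c,amin=80):
    n,l,s,ce=cv2.connectedComponentsWithStats(mask(im,c))
    return [(s[i],ce[i]) for i in range(1,n) if s[i][4]>=amin]
E
python3 - <<'E'
from h import *
I={n:cv2.imread(f"pics/{n}0.png")[:,:,::-1].copy() for n in("scene","side")}
for c in("blue","green","yellow","red","lid","white","black"):
    for n in I:
        m=model(n)
        for s,ce in blobs(I[n],c):
            if s[4]<3000: print(c,n,s,ce.round(1),onz(m,*ce,0.016 if c in("white","black") else 0.02).round(3))
E
```

```text
blue scene [333 164  22  25 423] [343.1 176. ] [0.619 0.284 0.02 ]
blue side [220 245  25  31 660] [232.2 260.1] [0.629 0.279 0.02 ]
green scene [186 184  22  26 470] [196.6 196.5] [ 0.608 -0.11   0.02 ]
green side [275 159  18  21 314] [283.4 168.6] [ 0.619 -0.12   0.02 ]
lid side [ 400   17   97   29 1390] [444.8  30.4] [-0.106 -2.612  0.02 ]
lid side [384  83  92  36 409] [426.4 106.7] [ 0.157 -0.809  0.02 ]
lid side [491 316  21  25 284] [503.1 327.8] [0.063 0.276 0.02 ]
lid side [383 368  11  16 104] [388.9 376. ] [0.279 0.437 0.02 ]
white scene [435 128  19  11 129] [443.7 132.7] [0.506 0.66  0.016]
white scene [417 130  20  13 108] [426.4 135. ] [0.505 0.6   0.016]
white scene [399 132  23  12 106] [409.  137.6] [0.506 0.541 0.016]
white scene [274 140  29  19 377] [288.1 149.6] [0.482 0.169 0.016]
white scene [444 140  21  14 150] [453.8 145.4] [0.566 0.66  0.016]
white scene [427 142  21  13 118] [436.6 148. ] [0.565 0.601 0.016]
white scene [409 145  21  13 118] [418.7 150.8] [0.566 0.542 0.016]
white scene [455 153  23  14 173] [464.9 159. ] [0.625 0.661 0.016]
white scene
[... 888 characters left out ...]

black scene [329 133  27  19 372] [341.2 142.4] [0.485 0.33  0.016]
black scene [373 160  20  15 107] [380.2 168.7] [0.611 0.398 0.016]
black scene [ 424  270   75   84 1448] [460.  308.7] [1.04  0.395 0.016]
black scene [  0 370  21  14 171] [  6.8 378.3] [ 0.991 -0.532  0.016]
black side [471 148  41  87 655] [493.8 200.1] [-0.    -0.175  0.016]
black side [495 221  17  52 489] [504.8 247.7] [0.011 0.028 0.016]
black side [ 465  253   47   77 1160] [493.8 300.7] [0.069 0.208 0.016]
black side [ 272  289   40   38 1210] [291.4 307. ] [0.473 0.352 0.016]
black side [ 200  308   43   42 1426] [221.2 328.8] [0.586 0.442 0.016]
black side [447 319  65  65 586] [477.2 357.3] [0.121 0.354 0.016]
```

```bash
cat >> h.py <<'E'
HSV.update(yellow=((25,150,70),(34,255,255)),red=((174,120,60),(180,255,255)),red2=((0,200,60),(6,255,255)),lid=((10,40,150),(26,150,255)),black=((0,0,0),(179,255,55)),white=((0,0,150),(179,60,255)))
E
python3 - <<'E'
from h import *
I={n:cv2.imread(f"pics/{n}0.png")[:,:,::-1].copy() for n in("scene","side")}
P={"yellow":((137,215),(291,146)),"red":((231,166),(313,200)),"lid":((281,198),(252,218)),"green":((197,200),(284,170)),"blue":((344,180),(232,265)),"black":((343,142),(292,307)),"white":((288,151),(307,248))}
for c,pp in P.items():
    rs=[]
    for n,p in zip(I,pp):
        if c in("yellow","red","lid"):
            h=cv2.cvtColor(I[n],cv2.COLOR_RGB2HSV); print(c,n,h[p[1],p[0]],h[p[1]-6,p[0]],h[p[1]+4,p[0]+4])
        b=[x for x in blobs(I[n],c,20) if np.hypot(*(x[1]-p))<22 and x[0][4]<3000]
        for s,ce in b: print(c,n,s,ce.round(1))
        if b:
            s,ce=max(b,key=lambda x:x[0][4]); rs.append(ray(model(n),s[0]+s[2]/2-.5,s[1]+s[3]/2-.5))
    if len(rs)==2: q,g=tri(*rs);print(c,"TRI",q.round(4),"gap",round(g,4))
E
```

```text
yellow scene [ 23 199 132] [ 24 196 228] [ 24 197 127]
yellow side [ 23 194 138] [ 23 194 138] [ 23 196 142]
red scene [  1 213 122] [  1 207 220] [  1 200 121]
red scene [220 149  20  25 394] [229.9 160.3]
red side [  1 212 131] [  1 212 129] [  1 210 131]
red side [302 185  22  25 432] [312.6 197.1]
red TRI [ 0.5033 -0.0046  0.0246] gap 0.0026
lid scene [ 18 109 119] [ 18 107 133] [ 17 113 181]
lid side [ 18 110 128] [ 18 110 123] [ 18 114 128]
green scene [186 184  22  26 470] [196.6 196.5]
green side [275 159  18  21 314] [283.4 168.6]
green TRI [ 0.6154 -0.1099  0.0267] gap 0.0023
blue scene [333 164  22  25 423] [343.1 176. ]
blue side [220 245  25  31 660] [232.2 260.1]
blue TRI [0.6264 0.2827 0.0268] gap 0.003
black scene [329 132  27  21 424] [341.9 142.1]
black side [ 271  289   41   38 1223] [291.4 307.1]
black TRI [0.4728 0.3419 0.003 ] gap 0.006
white scene [274 140  29  20 448] [288.1 149.7]
white side [290 234  35  26 678] [307.  246.7]
white TRI [0.4787 0.1712 0.011 ] gap 0.004
```

```bash
cat >> h.py <<'E'
HSV.update(yellow=((21,175,60),(30,255,255)),lid=((15,85,80),(21,125,255)))
E
python3 - <<'E'
from h import *
I={n:cv2.imread(f"pics/{n}0.png")[:,:,::-1].copy() for n in("scene","side")}
P={"yellow":((137,213),(291,146)),"lid":((281,198),(252,218))}
for c,pp in P.items():
    rs=[]
    for n,p in zip(I,pp):
        b=[x for x in blobs(I[n],c,20) if np.hypot(*(x[1]-p))<22 and x[0][4]<3000]
        for s,ce in b: print(c,n,s,ce.round(1))
        if b:
            s,ce=max(b,key=lambda x:x[0][4]); rs.append(ray(model(n),s[0]+s[2]/2-.5,s[1]+s[3]/2-.5))
    if len(rs)==2: q,g=tri(*rs);print(c,"TRI",q.round(4),"gap",round(g,4))
for n,p,q in(("pink",(237,187),(279,191)),("spool",(170,165),(331,170)),("cup",(101,176),(341,143))): print(n,*[x.round(3) for x in tri(ray(model("scene"),*p),ray(model("side"),*q))])
E
python3 -m handwheel '[[[0,0,0,-0.148],[0,0,0,-0.148],[0,0,0,-0.148],[0,0,0,0]]]' 0.094 20
```

```text
yellow scene [124 197  26  28 554] [137.  210.4]
yellow side [283 136  17  20 286] [290.6 145.3]
yellow TRI [ 0.6296 -0.2618  0.0256] gap 0.0037
lid scene [271 184  21  21 321] [280.9 194.6]
lid side [242 204  21  20 295] [251.6 214.8]
lid TRI [0.642  0.1056 0.0145] gap 0.0018
pink [ 0.6   -0.003  0.022] 0.001
spool [ 0.477 -0.167  0.018] 0.003
cup [ 0.472 -0.358  0.013] 0.0
time_s: 0.5
ee_pos: [0.2358, 0.496, 0.2225]
eef_rot: [-3.14, 0.003, 1.582]
force: [-0.2, 0.4, 0.8]
grip_width: 0.0941
```

```bash
python3 -m handwheel '[[[-0.021,0.039,0.005,0],[-0.021,0.039,0.005,0],[-0.021,0.039,0.005,0],[-0.021,0.039,0.005,0],[-0.021,0.039,0.005,0],[-0.021,0.039,0.005,0],[-0.021,0.039,0.005,0],[-0.021,0.039,0.005,0],[-0.021,0.039,0.005,0],[0,0,0,0]]]'
python3 - <<'E'
from h import *
m=model("wrist");im=imaging.camera("wrist");o=ctrl.get_obs();print(o["ee_pos"],o["eef_rot"])
cv2.imwrite("pics/w1.png",im[:,:,::-1])
for c in("blue","black"):
    for s,ce in blobs(im,c,300): print(c,s,ce.round(1),onz(m,*ce,.025 if c=="blue" else .016).round(4))
E
```

```text
time_s: 1.5
ee_pos: [0.5971, 0.2963, 0.1729]
eef_rot: [-3.137, 0.005, 1.536]
force: [-0.5, 1.2, -0.3]
grip_width: 0.0941
[0.59548727 0.29785147 0.1732102 ] [-3.13634079  0.0041063   1.5375537 ]
blue [ 218  182   49   56 2135] [242.5 210.1] [0.629  0.2812 0.025 ]
black [ 255   27   76   82 3902] [293.5  67.4] [0.4738 0.342  0.016 ]
black [ 333  135   72   69 3880] [368.7 168.8] [0.5865 0.4297 0.016 ]
black [    0   218   512   166 23186] [167.8 339.6] [0.8225 0.1663 0.016 ]
black [ 273  218  239  133 9981] [433.9 298.1] [0.7675 0.5339 0.016 ]
```

View pics/w1.png

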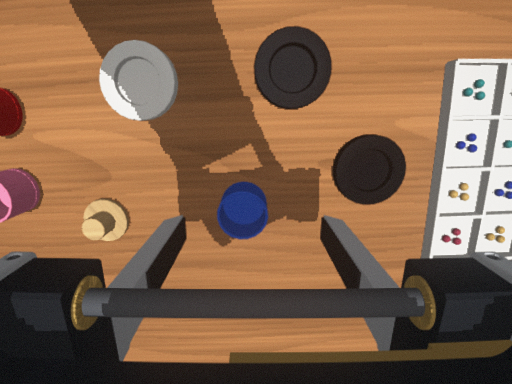

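The wrist view shows blue at (242,210), the nearer black base at (293,67), the other disc at (369,169), and the lid at (105,221). All of these agree with the triangulated positions.

```bash
cat >> h.py <<'E'
def d(x,y,z):
    o=ctrl.get_obs();r=R.from_euler("xyz",o["eef_rot"]).as_matrix()
    print("at",o["ee_pos"].round(4),"tool shift",(r.T@(np.array([x,y,z])-o["ee_pos"])).round(4),"turn",round(o["eef_rot"][2]-np.pi/2,3),"w",round(o["grip_width"],4),"F",o["force"].round(1),"t",round(o["time_s"],1))
E
python3 -m handwheel '[[[-0.007,0.016,0.02,-0.03],[-0.007,0.016,0.025,0],[0,0,0.025,0],[0,0,0,0]]]'
python3 -c "from h import *;d(.628,.282,.04)"
```

```text
time_s: 1.95
ee_pos: [0.6255, 0.2854, 0.1021]
eef_rot: [-3.137, 0.003, 1.558]
force: [-0.0, -0.5, -0.2]
grip_width: 0.0937
at [0.6255 0.2854 0.1021] tool shift [-0.0032  0.0028  0.0621] turn -0.013 w 0.0937 F [-0.  -0.5 -0.2] t 1.9
```

```bash
python3 -m handwheel '[[[-0.003,0.003,0.02,-0.013],[0,0,0.02,0],[0,0,0.02,0],[0,0,0.002,0]]]'
python3 -m handwheel '[[[0,0,0,0],[0,0,0,0],[0,0,0,0],[0,0,0,0],[0,0,0,0],[0,0,0,0]]]' 0.04 15
python3 -c "from h import *;d(.474,.342,.16)"
```

```text
time_s: 2.35
ee_pos: [0.6271, 0.2865, 0.0447]
eef_rot: [-3.142, 0.001, 1.567]
force: [-0.2, -0.5, 0.2]
grip_width: 0.0944
time_s: 2.95
ee_pos: [0.6283, 0.2887, 0.0518]
eef_rot: [3.135, -0.002, 1.566]
force: [-0.5, 0.6, -0.2]
grip_width: 0.0554
at [0.6283 0.2887 0.0518] tool shift [ 0.0529 -0.1538 -0.1091] turn -0.005 w 0.0554 F [-0.5  0.6 -0.2] t 3.0
```

```bash
python3 -m handwheel '[[[0,0,-0.03,0],[0,0,-0.03,0],[0,0,-0.03,0],[0.013,-0.038,-0.01,0],[0.013,-0.038,0,0],[0.013,-0.038,0,0],[0.013,-0.038,0,0],[0,0,0,0]]]'
python3 - <<'E'
from h import *
d(.474,.342,.10)
r=[]
for n in("scene","side"):
    im=imaging.camera(n);cv2.imwrite(f"pics/{n}2.png",im[:,:,::-1])
    for s,ce in blobs(im,"blue",60): print(n,s,ce)
a=cv2.imread("pics/side2.png")[120:384,120:420];cv2.imwrite("pics/c2.png",cv2.resize(a,None,fx=2,fy=2))
E
```

```text
time_s: 3.75
ee_pos: [0.4708, 0.3415, 0.1543]
eef_rot: [3.136, -0.003, 1.563]
force: [0.4, 0.5, -1.5]
grip_width: 0.0555
at [0.4708 0.3415 0.1543] tool shift [0.0004 0.0029 0.0543] turn -0.008 w 0.0555 F [ 0.4  0.5 -1.5] t 3.8
side [283 258  31  28 417] [299.13908873 273.96402878]
```

View pics/c2.png

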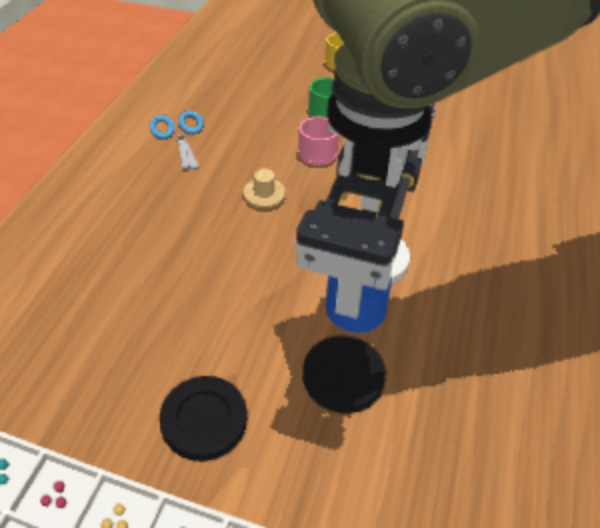

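The side crop shows the blue pot held upright between the fingers, just above the near black base at crop (344,373).

```bash
python3 -m handwheel '[[[0,0.003,0.02,0],[0,0,0.02,0],[0,0,0.02,0],[0,0,0.015,0],[0,0,0.01,0]]]'
python3 -c "from h import *;d(.474,.342,.055)"
```

```text
time_s: 4.35
ee_pos: [0.4845, 0.3386, 0.0677]
eef_rot: [3.13, -0.005, 1.556]
force: [-0.7, -0.0, -0.5]
grip_width: 0.0553
at [0.4845 0.3386 0.0677] tool shift [ 0.0032 -0.0107  0.0126] turn -0.015 w 0.0553 F [-0.7 -0.  -0.5] t 4.3
```

```bash
python3 -m handwheel '[[[0.003,-0.009,0,-0.01],[0,0,0,0]]]'
python3 -c "from h import *;d(.474,.342,.055)"
python3 -m handwheel '[[[0,0,0,0],[0,0,0,0]]]'
python3 -c "from h import *;d(.474,.342,.055)"
```

```text
time_s: 4.55
ee_pos: [0.476, 0.341, 0.0665]
eef_rot: [3.132, -0.004, 1.564]
force: [0.0, 1.0, -0.8]
grip_width: 0.0553
at [0.476  0.341  0.0665] tool shift [ 0.001  -0.0022  0.0115] turn -0.006 w 0.0553 F [ 0.   1.  -0.8] t 4.5
time_s: 4.75
ee_pos: [0.4765, 0.3413, 0.0678]
eef_rot: [3.13, -0.005, 1.565]
force: [0.2, 0.4, -0.9]
grip_width: 0.0549
at [0.4765 0.3413 0.0678] tool shift [ 0.0006 -0.0026  0.0128] turn -0.006 w 0.0549 F [ 0.2  0.4 -0.9] t 4.8
```

```bash
for i in 1 2; do python3 -m handwheel '[[[0.0005,-0.002,0.004,0]]]' ; done
python3 -m handwheel '[[[0,-0.001,0.004,0]]]'
python3 -c "from h import *;d(.474,.342,.055)"
```

```text
time_s: 4.85
ee_pos: [0.4751, 0.3421, 0.0647]
eef_rot: [3.129, -0.006, 1.565]
force: [-0.3, 0.0, -1.3]
grip_width: 0.0547
time_s: 4.95
ee_pos: [0.4735, 0.3428, 0.061]
eef_rot: [3.127, -0.006, 1.565]
force: [6.5, -4.3, 13.1]
grip_width: 0.0554
time_s: 5.05
ee_pos: [0.4738, 0.3429, 0.0586]
eef_rot: [3.123, -0.007, 1.565]
force: [0.4, -8.0, 22.2]
grip_width: 0.0548
at [0.4738 0.3429 0.0586] tool shift [-0.001   0.0001  0.0036] turn -0.006 w 0.0548 F [ 0.4 -8.  22.2] t 5.0
```

```bash
python3 -m handwheel '[[[0,0,0,0],[0,0,0,0],[0,0,0,0],[0,0,-0.01,0],[0,0,-0.03,0],[0,0,-0.03,0],[0,-0.03,-0.03,0],[0,-0.04,-0.02,0],[0,-0.04,0,0],[0,0,0,0]]]' 0.085
python3 - <<'E'
from h import *
d(.615,-.11,.15)
im=imaging.camera("side");cv2.imwrite("pics/side3.png",im[:,:,::-1])
a=cv2.imread("pics/side3.png")[220:370,200:400];cv2.imwrite("pics/c3.png",cv2.resize(a,None,fx=3,fy=3))
E
```

```text
time_s: 6.05
ee_pos: [0.3575, 0.3425, 0.1841]
eef_rot: [3.123, -0.009, 1.563]
force: [-0.1, -0.5, -0.0]
grip_width: 0.0851
at [0.3575 0.3425 0.1841] tool shift [-0.4509  0.2603  0.0349] turn -0.007 w 0.0851 F [-0.1 -0.5 -0. ] t 6.0
```

View pics/c3.png

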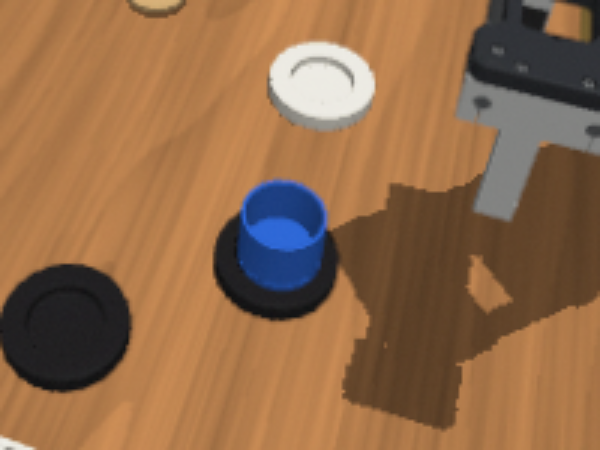

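Blue is standing upright in the near base at crop (283,235). I'll check its rim height while moving to green.

```bash
python3 - <<'E'
from h import *
r=[]
for n in("scene","side"):
    im=imaging.camera(n)
    for s,ce in blobs(im,"blue",60):
        print(n,s,ce.round(1)); r.append(ray(model(n),s[0]+s[2]/2-.5,s[1]+s[3]/2-.5))
print(tri(*r))
E
python3 -m handwheel '[[[-0.045,0.026,0,0],[-0.045,0.026,0,0],[-0.045,0.026,0,0],[-0.045,0.026,0,0],[-0.045,0.026,0,0],[-0.045,0.026,0,0],[-0.045,0.026,0,0],[-0.045,0.026,0,0],[-0.045,0.026,0,0],[-0.045,0.02,0,0]]]' 0.094
python3 -c "from h import *;d(.615,-.11,.15)"
```

```text
scene [334 126  18  20 228] [341.7 137.4]
side [279 281  30  36 887] [293.3 298.4]
(array([0.47145188, 0.33856908, 0.02880511]), np.float64(0.003505453707337106))
time_s: 7.2
ee_pos: [0.606, -0.0965, 0.1806]
eef_rot: [3.127, -0.009, 1.562]
force: [0.2, 0.9, 1.0]
grip_width: 0.0939
at [ 0.606  -0.0965  0.1806] tool shift [-0.0137  0.0087  0.0306] turn -0.009 w 0.0939 F [0.2 0.9 1. ] t 7.2
```

```bash
cat >> h.py <<'E'
def wlook(c,z,f=None,amin=300):
    m=model("wrist");im=imaging.camera("wrist")
    if f: cv2.imwrite(f,im[:,:,::-1])
    for s,ce in blobs(im,c,amin): print(c,s,ce.round(1),onz(m,s[0]+s[2]/2-.5,s[1]+s[3]/2-.5,z).round(4))
E
python3 -c "
from h import *
wlook('green',.025,'pics/w4.png');d(.615,-.11,.04)"
```

```text
green [ 218  162   49   55 1756] [242.5 187.8] [ 0.6177 -0.1092  0.025 ]
at [ 0.6073 -0.1026  0.1801] tool shift [-0.0083  0.0058  0.1401] turn -0.013 w 0.0936 F [ 2.  -5.2 -1.1] t 7.2
```

```bash
python3 -m handwheel '[[[-0.003,0.008,0.03,-0.01],[0,0,0.03,0],[0,0,0.03,0],[0,0,0,0]]]' 0.094
python3 -c "from h import *;d(.617,-.11,.04)"
```

```text
time_s: 7.65
ee_pos: [0.6187, -0.1136, 0.0842]
eef_rot: [3.129, -0.007, 1.559]
force: [-0.2, -0.2, 0.6]
grip_width: 0.0942
at [ 0.6187 -0.1136  0.0842] tool shift [ 0.0032 -0.0022  0.0442] turn -0.012 w 0.0942 F [-0.2 -0.2  0.6] t 7.7
```

```bash
python3 -m handwheel '[[[0.003,-0.002,0.022,-0.01],[0,0,0.022,0],[0,0,0.001,0]]]' 0.094
python3 -m handwheel '[[[0,0,0.001,0],[0,0,0.001,0],[0,0,0.001,0],[0,0,0.001,0],[0,0,0.001,0]]]' 0.04 15
python3 -c "from h import *;d(.473,.342,.16)"
```

```text
time_s: 7.95
ee_pos: [0.6191, -0.1124, 0.0404]
eef_rot: [3.128, -0.007, 1.567]
force: [0.3, -0.4, 0.7]
grip_width: 0.094
time_s: 8.45
ee_pos: [0.6219, -0.1136, 0.0411]
eef_rot: [3.121, -0.005, 1.567]
force: [1.4, -0.1, 0.2]
grip_width: 0.0574
at [ 0.6219 -0.1136  0.0411] tool shift [ 0.4556 -0.1484 -0.1195] turn -0.004 w 0.0574 F [ 1.4 -0.1  0.2] t 8.4
```

```bash
python3 -m handwheel '[[[0,0,0,0],[0,0,0,0],[0,0,-0.03,0],[0,0,-0.035,0],[0,0,-0.035,0],[0.03,-0.01,-0.03,0],[0.045,-0.015,0,0],[0.045,-0.015,0,0],[0.045,-0.015,0,0],[0.045,-0.015,0,0]]]'
python3 -m handwheel '[[[0.045,-0.015,0,0],[0.045,-0.015,0,0],[0.045,-0.015,0,0],[0.045,-0.015,0,0],[0.03,-0.01,0,0],[0.01,-0.005,0,0],[0,0,0,0]]]'
python3 -c "from h import *;d(.473,.342,.12)"
```

```text
time_s: 9.45
ee_pos: [0.5483, 0.098, 0.176]
eef_rot: [3.121, -0.006, 1.559]
force: [0.2, 0.3, -0.9]
grip_width: 0.055
time_s: 10.15
ee_pos: [0.469, 0.3315, 0.1766]
eef_rot: [3.12, -0.007, 1.564]
force: [-0.4, 0.5, -2.0]
grip_width: 0.0552
at [0.469  0.3315 0.1766] tool shift [0.0101 0.0027 0.0567] turn -0.007 w 0.0552 F [-0.4  0.5 -2. ] t 10.2
```

```bash
python3 -m handwheel '[[[0.01,0.005,0.02,0],[0,0.002,0.02,0],[0,0,0,0]]]'
python3 - <<'E'
from h import *
d(.477,.342,.094)
a=[]
for n in("side","scene"):
    im=imaging.camera(n);cv2.imwrite(f"pics/{n}5.png",im[:,:,::-1])
    for c in("blue","green"):
        for s,ce in blobs(im,c,40): print(n,c,s,ce.round(1))
    y,x=((210,220) if n=="side" else (70,270)); k=3 if n=="side" else 3
    a.append(cv2.resize(im[y:y+130,x:x+130,::-1],None,fx=3,fy=3))
cv2.imwrite("pics/c5.png",np.hstack(a))
E
```

```text
time_s: 10.45
ee_pos: [0.4789, 0.3387, 0.1364]
eef_rot: [3.119, -0.006, 1.562]
force: [-0.3, -0.7, -1.1]
grip_width: 0.0551
at [0.4789 0.3387 0.1364] tool shift [ 0.003  -0.0029  0.0423] turn -0.009 w 0.0551 F [-0.3 -0.7 -1.1] t 10.4
side blue [279 283  30  34 774] [293.1 300.6]
side green [284 259  30  29 282] [301.7 277.8]
scene blue [334 127  18  19 234] [342.  137.5]
```

View pics/c5.png

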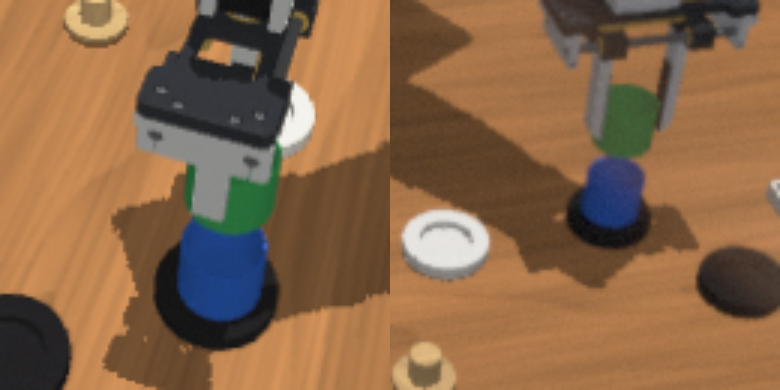

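The side and scene crops show green held directly over blue, and blue upright in its base. I'll compute the horizontal offset between the two.

Run:
```python
from h import *
S,C=model("side"),model("scene")
print("g",tri(ray(S,298.5,273),ray(C,348.7,110)))
print("b",tri(ray(S,293.5,299),ray(C,344.7,133.5)))
d(.477,.342,.094)
```

```text
g (array([0.46689449, 0.34456611, 0.11678931]), np.float64(0.0046232244166336395))
b (array([0.47069492, 0.34446977, 0.03505754]), np.float64(0.002939299254451013))
at [0.4796 0.3394 0.139 ] tool shift [ 0.0022 -0.0037  0.0449] turn -0.009 w 0.0552 F [-0.7 -0.8  0.3] t 10.6
```

```bash
python3 -m handwheel '[[[0.002,0,0.01,-0.009],[0,0,0.012,0],[0,0,0.001,0]]]'
python3 -c "from h import *;d(.479,.341,.094)"
```

```text
time_s: 10.85
ee_pos: [0.4815, 0.3409, 0.1168]
eef_rot: [3.113, -0.01, 1.57]
force: [-0.7, -1.0, -0.7]
grip_width: 0.0554
at [0.4815 0.3409 0.1168] tool shift [-0.0001 -0.0031  0.0227] turn -0.0 w 0.0554 F [-0.7 -1.  -0.7] t 10.8
```

```bash
python3 -m handwheel '[[[0,-0.003,0.012,0]]]'
python3 -m handwheel '[[[0,-0.001,0.006,0]]]'
python3 -m handwheel '[[[0,-0.001,0.004,0]]]'
python3 -c "from h import *;d(.479,.341,.094);print(ctrl.get_obs()['qpos'])"
```

```text
time_s: 10.95
ee_pos: [0.4795, 0.3413, 0.1055]
eef_rot: [3.111, -0.011, 1.57]
force: [-0.4, 0.3, 0.2]
grip_width: 0.0553
time_s: 11.05
ee_pos: [0.478, 0.3411, 0.098]
eef_rot: [3.112, -0.01, 1.57]
force: [-0.4, -0.2, -1.1]
grip_width: 0.0552
time_s: 11.15
ee_pos: [0.4775, 0.3414, 0.0941]
eef_rot: [3.111, -0.011, 1.57]
force: [0.6, -3.4, 23.2]
grip_width: 0.0553
at [0.4775 0.3414 0.0941] tool shift [-0.0004  0.0015  0.0001] turn -0.0 w 0.0553 F [ 0.6 -3.4 23.2] t 11.2
[ 0.56121291  0.49949106  1.56483556 -0.00799055  1.04530174 -1.00502676]
```

Contact came at the seated height. I'll release, lift, and move towards the lid.

```bash
python3 -m handwheel '[[[0,0,0,0],[0,0,0,0],[0,0,-0.002,0],[0,0,-0.03,0],[0,0,-0.04,0],[0,0,-0.03,0],[-0.02,-0.02,0,-0.14],[-0.02,-0.02,0,-0.14],[0,0,0,-0.14],[0,0,0,-0.14]]]' 0.09
python3 - <<'E'
from h import *
d(.642,.106,.16)
a=[]
for n in("side","scene"):
    im=imaging.camera(n);cv2.imwrite(f"pics/{n}6.png",im[:,:,::-1])
    y,x=((210,220) if n=="side" else (70,270))
    a.append(cv2.resize(im[y:y+130,x:x+130,::-1],None,fx=3,fy=3))
cv2.imwrite("pics/c6.png",np.hstack(a))
E
```

```text
time_s: 12.15
ee_pos: [0.4353, 0.2964, 0.1995]
eef_rot: [3.109, 0.007, 2.149]
force: [-0.2, 0.5, -0.4]
grip_width: 0.0903
at [0.4353 0.2964 0.1995] tool shift [-0.2721  0.0678  0.0438] turn 0.578 w 0.0903 F [-0.2  0.5 -0.4] t 12.2
```

View pics/c6.png

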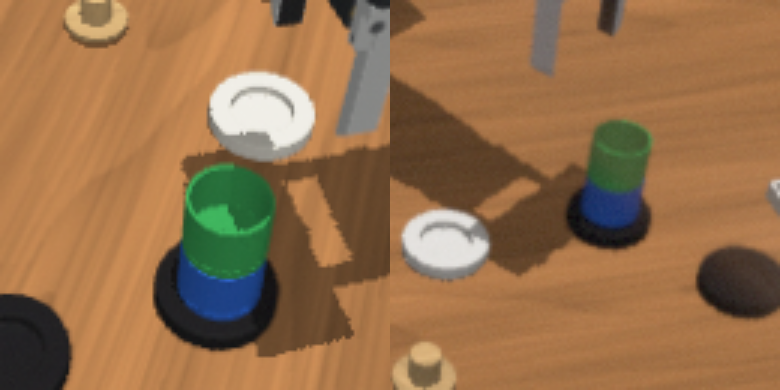

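Green is fully seated on blue, and both are upright. The tool tilt is slowly drifting, so I'll turn the wrist half round, which gives the same grasp and may reverse the drift.

```bash
python3 -m handwheel '[[[0,0,0,0.149],[0,0,0,0.149],[0,0,0,0.149],[0,0,0,0.149],[0,0,0,0.149],[0,0,0,0.149],[0,0,0,0.149],[0,0,0,0.149],[0,0,0,0.149],[0,0,0,0.149]]]'
python3 -m handwheel '[[[0,0,0,0.149],[0,0,0,0.149],[0,0,0,0.149],[0,0,0,0.149],[0,0,0,0.149],[0,0,0,0.149],[0,0,0,0.149],[0,0,0,0.149],[0,0,0,0.149],[0,0,0,0.149]]]'
python3 -m handwheel '[[[0,0,0,0.149],[0,0,0,0.149],[0,0,0,0.149],[0,0,0,0.149],[0,0,0,0.149]]]'
python3 -c "from h import *;d(.642,.106,.16);print(ctrl.get_obs()['qpos'])"
```

```text
time_s: 13.25
ee_pos: [0.4358, 0.2978, 0.1992]
eef_rot: [3.133, -0.031, 0.635]
force: [-0.1, -0.0, -0.0]
grip_width: 0.0899
time_s: 14.25
ee_pos: [0.4361, 0.2992, 0.1986]
eef_rot: [-3.113, -0.01, -0.865]
force: [-0.7, -0.1, -0.3]
grip_width: 0.0899
time_s: 14.75
ee_pos: [0.4363, 0.2998, 0.1984]
eef_rot: [-3.114, 0.012, -1.615]
force: [-0.8, -0.2, 0.1]
grip_width: 0.0898
at [0.4363 0.2998 0.1984] tool shift [ 0.1851 -0.213   0.042 ] turn -3.186 w 0.0898 F [-0.8 -0.2  0.1] t 14.8
[ 0.53529901  0.26121119  1.63334029 -0.00529236  1.21754336  2.15202403]
```

```bash
python3 -m handwheel '[[[0.036,-0.042,0,-0.045],[0.036,-0.042,0,0],[0.036,-0.042,0,0],[0.036,-0.042,0,0],[0.036,-0.042,0,0],[0,0,0.02,0],[0,0,0.02,0],[0,0,0,0]]]'
python3 -c "
from h import *
d(.642,.106,.03);wlook('lid',.015,'pics/w7.png',150)"
```

```text
time_s: 15.55
ee_pos: [0.6295, 0.1268, 0.1597]
eef_rot: [-3.114, 0.013, -1.622]
force: [-0.3, 0.1, -0.5]
grip_width: 0.09
at [0.6295 0.1268 0.1597] tool shift [ 0.0218 -0.01    0.1298] turn -3.192 w 0.09 F [-0.3  0.1 -0.5] t 15.6
lid [ 247  150   49   48 1816] [270.8 173.8] [0.6442 0.1067 0.015 ]
```

View pics/w7.png

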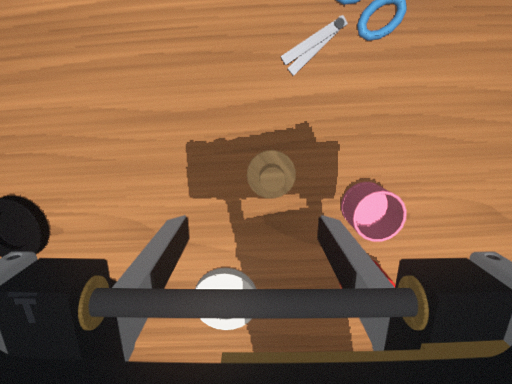

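The wrist view shows the lid at (271,174) with its knob upright. Pink is to the right at (375,212), clear of the fingers.

```bash
python3 -m handwheel '[[[0.021,-0.012,0.03,0.045],[0,0,0.03,0],[0,0,0.02,0],[0,0,0,0]]]' 0.07
python3 -c "from h import *;d(.643,.106,.037)"
```

```text
time_s: 16.0
ee_pos: [0.6456, 0.108, 0.0854]
eef_rot: [-3.106, 0.017, -1.674]
force: [0.1, -0.2, 0.2]
grip_width: 0.07
at [0.6456 0.108  0.0854] tool shift [0.0031 0.0042 0.0483] turn -3.245 w 0.07 F [ 0.1 -0.2  0.2] t 16.0
```

```bash
cat >> h.py <<'E'
_d=d
def d(*a):
    _d(*a);o=ctrl.get_obs();print("toolz",R.from_euler("xyz",o["eef_rot"]).as_matrix()[:,2].round(3))
E
python3 -c "
from h import *
for e in ([3.13,-.005,1.556],[3.121,-.005,1.567],[3.111,-.011,1.57],[-3.114,.012,-1.615]): print(R.from_euler('xyz',e).as_matrix()[:,2].round(3))"
python3 -m handwheel '[[[0.003,0.004,0.025,-0.1],[0,0,0.022,0]]]'
python3 -c "from h import *;d(.643,.106,.037)"
```

```text
[ 0.012  0.005 -1.   ]
[ 0.021  0.005 -1.   ]
[ 0.031  0.011 -0.999]
[ 0.028  0.011 -1.   ]
time_s: 16.2
ee_pos: [0.6459, 0.1073, 0.0441]
eef_rot: [-3.095, 0.014, -1.572]
force: [0.6, 1.1, 0.1]
grip_width: 0.07
at [0.6459 0.1073 0.0441] tool shift [0.0014 0.0032 0.0069] turn -3.143 w 0.07 F [0.6 1.1 0.1] t 16.2
toolz [ 0.046  0.014 -0.999]
```

The tilt lies in the plane of the pads, so it hardly affects grasps. Continuing.

```bash
python3 -m handwheel '[[[0.001,0.003,0.007,0]]]'
python3 -m handwheel '[[[0,0,0.001,0],[0,0,0.001,0],[0,0,0.001,0],[0,0,0.001,0],[0,0,0.001,0],[0,0,0.001,0]]]' 0.01 15
python3 -c "from h import *;d(.473,.342,.2)"
```

```text
time_s: 16.3
ee_pos: [0.6433, 0.1069, 0.0373]
eef_rot: [-3.095, 0.014, -1.573]
force: [0.0, -0.7, 0.9]
grip_width: 0.0702
time_s: 16.9
ee_pos: [0.6458, 0.1079, 0.0377]
eef_rot: [-3.088, 0.015, -1.575]
force: [-5.1, -0.7, 10.8]
grip_width: 0.0272
at [0.6458 0.1079 0.0377] tool shift [-0.2358  0.165  -0.1678] turn -3.146 w 0.0272 F [-5.1 -0.7 10.8] t 16.9
toolz [ 0.053  0.015 -0.998]
```

```bash
python3 -m handwheel '[[[0,0,-0.04,0],[0,0,-0.045,0],[0,0,-0.045,0],[-0.02,0.01,-0.03,0],[-0.043,0.03,0,0],[-0.043,0.03,0,0],[-0.043,0.03,0,0],[-0.043,0.03,0,0],[-0.03,0.02,0,0],[0,0,0,0]]]'
python3 -c "from h import *;d(.476,.342,.155)"
```

```text
time_s: 17.9
ee_pos: [0.4876, 0.3273, 0.1992]
eef_rot: [-3.089, 0.017, -1.579]
force: [0.0, -1.3, -1.0]
grip_width: 0.0277
at [0.4876 0.3273 0.1992] tool shift [-0.0138  0.014   0.0438] turn -3.15 w 0.0277 F [ 0.  -1.3 -1. ] t 17.9
toolz [ 0.053  0.016 -0.998]
```

```bash
python3 -m handwheel '[[[-0.014,0.011,0.015,0],[0,0.002,0.015,0],[0,0,0.001,0]]]'
python3 - <<'E'
from h import *
d(.477,.342,.136)
a=[]
for n in("side","scene"):
    im=imaging.camera(n);cv2.imwrite(f"pics/{n}8.png",im[:,:,::-1])
    y,x=((200,220) if n=="side" else (50,270))
    a.append(cv2.resize(im[y:y+130,x:x+130,::-1],None,fx=3,fy=3))
    for s,ce in blobs(im,"lid",40)+blobs(im,"green",60):
        if s[4]<1000: print(n,s,ce.round(1))
cv2.imwrite("pics/c8.png",np.hstack(a))
E
```

```text
time_s: 18.2
ee_pos: [0.476, 0.3427, 0.1676]
eef_rot: [-3.088, 0.017, -1.578]
force: [1.2, 0.0, -0.3]
grip_width: 0.0277
at [0.476  0.3427 0.1676] tool shift [0.0012 0.0007 0.0315] turn -3.149 w 0.0277 F [ 1.2  0.  -0.3] t 18.2
toolz [ 0.054  0.017 -0.998]
side [396  18  27  20 236] [406.1  24.9]
side [430  96  49  28 585] [458.6 112.1]
side [283 253  31  24 379] [298.5 266.6]
side [281 271  30  32 700] [294.9 287.7]
scene [341  94  19  18 204] [350.8 104.1]
```

View pics/c8.png

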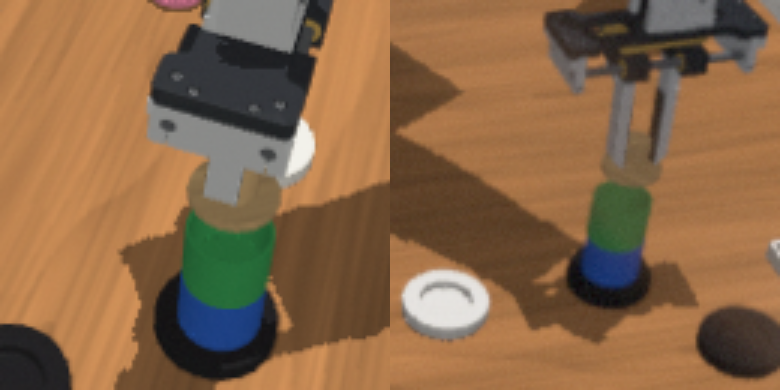

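The lid is held level just above green, nearly centred in both views. I'll check the offset numerically.

Run:
```python
from h import *
S,C=model("side"),model("scene")
print("lid",tri(ray(S,298.3,266.5),ray(C,350.7,103.5)))
print("g",tri(ray(S,295.5,287),ray(C,347,121.5)))
for m,a,b in((S,(298.3,266.5),(295.5,276)),(C,(350.7,103.5),(347,113))): print(onz(m,*a,.139),onz(m,*b,.104))
d(.477,.342,.136)
```

```text
lid (array([0.46759661, 0.34720733, 0.1382795 ]), np.float64(0.006697513013824594))
g (array([0.46870776, 0.34598178, 0.07695365]), np.float64(0.005155697825466836))
[0.46958112 0.35109638 0.139     ] [0.47341116 0.34481383 0.104     ]
[0.46441672 0.34570738 0.139     ] [0.46074637 0.34227872 0.104     ]
at [0.4768 0.3428 0.1693] tool shift [0.0015 0.0016 0.0332] turn -3.149 w 0.0277 F [ 0.5 -0.5 -0.2] t 18.3
toolz [ 0.056  0.018 -0.998]
```

```bash
python3 -m handwheel '[[[0.001,0.001,0.012,0],[0,0.001,0.01,0]]]'
python3 -c "from h import *;d(.477,.3415,.136)"
python3 -m handwheel '[[[0,0.001,0.006,0]]]'
python3 -c "from h import *;d(.477,.3415,.136)"
```

```text
time_s: 18.5
ee_pos: [0.4775, 0.3419, 0.1483]
eef_rot: [-3.083, 0.021, -1.58]
force: [1.1, 0.5, -0.8]
grip_width: 0.0275
at [0.4775 0.3419 0.1483] tool shift [0.0006 0.0013 0.0122] turn -3.151 w 0.0275 F [ 1.1  0.5 -0.8] t 18.5
toolz [ 0.059  0.02  -0.998]
time_s: 18.6
ee_pos: [0.477, 0.3416, 0.1413]
eef_rot: [-3.083, 0.02, -1.58]
force: [-0.4, 0.6, 0.1]
grip_width: 0.0278
at [0.477  0.3416 0.1413] tool shift [0.0002 0.0003 0.0053] turn -3.151 w 0.0278 F [-0.4  0.6  0.1] t 18.6
toolz [ 0.059  0.02  -0.998]
```

```bash
python3 -m handwheel '[[[0,0.0005,0.004,0]]]'
python3 -m handwheel '[[[0,0,0.002,0]]]'
python3 -c "from h import *;d(.477,.3415,.136)"
```

```text
time_s: 18.7
ee_pos: [0.4766, 0.3414, 0.1364]
eef_rot: [-3.084, 0.02, -1.581]
force: [0.1, -1.0, 0.6]
grip_width: 0.0274
time_s: 18.8
ee_pos: [0.4773, 0.3417, 0.1354]
eef_rot: [-3.082, 0.021, -1.581]
force: [-3.6, -2.7, 21.3]
grip_width: 0.0276
at [0.4773 0.3417 0.1354] tool shift [ 0.0002  0.0003 -0.0006] turn -3.151 w 0.0276 F [-3.6 -2.7 21.3] t 18.8
toolz [ 0.06   0.02  -0.998]
```

```bash
python3 -m handwheel '[[[0,0,0,0],[0,0,0,0],[0,0,-0.002,0],[0,0,-0.03,0],[0,0,-0.035,0],[0.04,-0.003,-0.01,0],[0.045,-0.003,0,0],[0.045,-0.003,0,0],[0.045,-0.003,0,0],[0.045,-0.003,0,0]]]' 0.06
python3 -m handwheel '[[[0.045,-0.003,0,0],[0.045,-0.003,0.01,0],[0.02,-0.003,0.02,0],[0,0,0,0]]]' 0.09
python3 - <<'E'
from h import *
wlook('red',.025,'pics/w9.png');d(.5033,-.005,.16)
a=[]
for n in("side","scene"):
    im=imaging.camera(n);cv2.imwrite(f"pics/{n}9.png",im[:,:,::-1])
    y,x=((180,220) if n=="side" else (50,270))
    a.append(cv2.resize(im[y:y+130,x:x+130,::-1],None,fx=3,fy=3))
cv2.imwrite("pics/c9.png",np.hstack(a))
E
```

```text
time_s: 19.8
ee_pos: [0.4851, 0.1171, 0.2122]
eef_rot: [-3.08, 0.021, -1.573]
force: [0.4, 0.2, 0.1]
grip_width: 0.06
time_s: 20.2
ee_pos: [0.4955, -0.001, 0.1811]
eef_rot: [-3.077, 0.021, -1.578]
force: [-0.0, 0.5, -0.4]
grip_width: 0.088
red [ 232  161   49   50 1198] [256.3 187.1] [ 0.5005 -0.0025  0.025 ]
at [0.4959 0.     0.1826] tool shift [ 0.0055 -0.0059  0.023 ] turn -3.148 w 0.0891 F [-0.5 -0.1  1.3] t 20.2
toolz [ 0.067  0.02  -0.998]
```

View pics/c9.png

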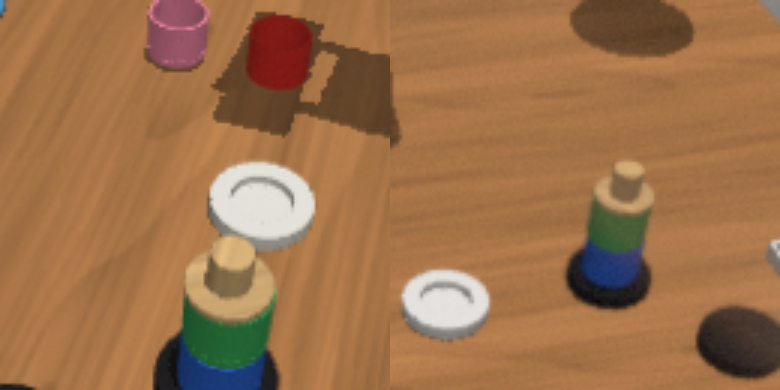

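The black tower is complete: lid level, knob upright. Red is next.

```bash
python3 -m handwheel '[[[0.004,0.002,0.03,0],[0,0,0.035,0],[0,0,0.03,0]]]' 0.094
python3 -c "from h import *;d(.502,-.004,.042)"
```

```text
time_s: 20.65
ee_pos: [0.5047, 0.0034, 0.0931]
eef_rot: [-3.06, 0.02, -1.569]
force: [-0.1, -0.6, 0.7]
grip_width: 0.0938
at [0.5047 0.0034 0.0931] tool shift [0.0084 0.0068 0.0505] turn -3.14 w 0.0938 F [-0.1 -0.6  0.7] t 20.6
toolz [ 0.081  0.02  -0.997]
```

```bash
python3 -m handwheel '[[[0.008,0.007,0.025,0],[0,0,0.023,0],[0,0.001,0.002,0]]]' 0.094
python3 -c "from h import *;d(.502,-.004,.042)"
```

```text
time_s: 20.95
ee_pos: [0.5006, 0.0008, 0.0402]
eef_rot: [-3.061, 0.02, -1.563]
force: [-0.3, -0.0, 0.8]
grip_width: 0.094
at [0.5006 0.0008 0.0402] tool shift [ 0.0048 -0.0015 -0.0018] turn -3.134 w 0.094 F [-0.3 -0.   0.8] t 20.9
toolz [ 0.08   0.021 -0.997]
```

```bash
python3 -m handwheel '[[[0.004,-0.001,0,0]]]' 0.094
python3 -m handwheel '[[[0,0.0005,0.0005,0],[0,0.0005,0.0005,0],[0,0,0.0005,0],[0,0,0.0005,0],[0,0,0.0005,0],[0,0,0.0005,0]]]' 0.04 15
python3 -c "from h import *;d(.479,.173,.15)"
```

```text
time_s: 21.05
ee_pos: [0.5019, -0.0021, 0.041]
eef_rot: [-3.061, 0.021, -1.561]
force: [0.3, 0.2, 0.2]
grip_width: 0.094
time_s: 21.65
ee_pos: [0.5037, -0.0015, 0.0429]
eef_rot: [-3.054, 0.02, -1.56]
force: [-4.3, 0.7, 10.6]
grip_width: 0.0567
at [ 0.5037 -0.0015  0.0429] tool shift [-0.1768  0.0136 -0.1052] turn -3.131 w 0.0567 F [-4.3  0.7 10.6] t 21.6
toolz [ 0.088  0.021 -0.996]
```

```bash
python3 -m handwheel '[[[0,0,0,0],[0,0,-0.03,0],[0,0,-0.035,0],[-0.02,0,-0.03,0],[-0.042,0.002,0,0],[-0.042,0.002,0,0],[-0.042,0.002,0,0],[-0.025,0,0,0],[0,0,0,0]]]'
python3 - <<'E'
from h import *
d(.479,.172,.10)
a=[]
for n in("side","scene"):
    im=imaging.camera(n);cv2.imwrite(f"pics/{n}10.png",im[:,:,::-1])
    y,x=((150,240) if n=="side" else (50,220))
    a.append(cv2.resize(im[y:y+130,x:x+130,::-1],None,fx=3,fy=3))
    for s,ce in blobs(im,"red",60): print(n,"red",s,ce.round(1))
cv2.imwrite("pics/c10.png",np.hstack(a))
E
```

```text
time_s: 22.55
ee_pos: [0.4867, 0.1727, 0.1445]
eef_rot: [-3.054, 0.021, -1.564]
force: [0.4, 0.1, 0.0]
grip_width: 0.0564
at [0.4867 0.1727 0.1445] tool shift [0.0016 0.0116 0.0436] turn -3.135 w 0.0564 F [0.4 0.1 0. ] t 22.6
toolz [ 0.088  0.022 -0.996]
side red [297 194  26  31 385] [309.8 210.6]
scene red [282 108  21  24 381] [291.7 119.2]
```

View pics/c10.png

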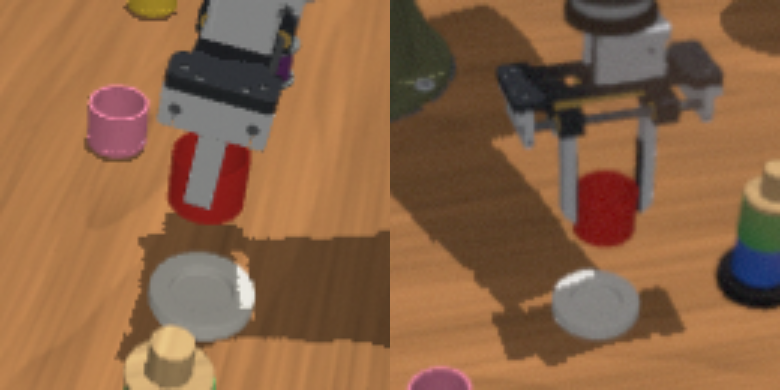

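Run:
```python
from h import *
S,C=model("side"),model("scene")
print("red",tri(ray(S,309.5,209),ray(C,292,119.5)))
print("base",tri(ray(S,307,246.5),ray(C,288.5,149.8)), onz(S,307,246.5,.016),onz(C,288.5,149.8,.016))
d(.479,.172,.10)
```

```text
red (array([0.48529784, 0.17210561, 0.12619812]), np.float64(0.0017816749676181345))
base (array([0.47919571, 0.17201855, 0.01095223]), np.float64(0.0023600808729054208)) [0.47934197 0.17817663 0.016     ] [0.48308506 0.1697261  0.016     ]
at [0.4868 0.1705 0.1442] tool shift [-0.0006  0.0116  0.0434] turn -3.136 w 0.0562 F [-0.   0.4 -1.4] t 22.6
toolz [ 0.087  0.021 -0.996]
```

The red pot measures z 0.126, which is as expected, and sits about 6 mm outward of the base. Correcting that and lowering.

```bash
python3 -m handwheel '[[[0,0.01,0.03,0],[0,0.001,0.025,0],[0,0,0.001,0]]]'
python3 -c "from h import *;d(.481,.1715,.053)"
```

```text
time_s: 22.95
ee_pos: [0.4814, 0.1685, 0.0866]
eef_rot: [-3.053, 0.021, -1.569]
force: [0.1, 0.0, -0.5]
grip_width: 0.0567
at [0.4814 0.1685 0.0866] tool shift [-0.0023  0.0033  0.0335] turn -3.14 w 0.0567 F [ 0.1  0.  -0.5] t 22.9
toolz [ 0.089  0.021 -0.996]
```

```bash
python3 -m handwheel '[[[-0.003,0.003,0.018,0],[0,0.001,0.005,0]]]'
python3 -c "from h import *;d(.481,.1715,.053)"
python3 -m handwheel '[[[0,0,0.005,0]]]'
python3 -c "from h import *;d(.481,.1715,.053)"
```

```text
time_s: 23.15
ee_pos: [0.4804, 0.1701, 0.0644]
eef_rot: [-3.052, 0.021, -1.571]
force: [-0.8, 0.1, -0.8]
grip_width: 0.0564
at [0.4804 0.1701 0.0644] tool shift [-0.0012  0.0004  0.0114] turn -3.142 w 0.0564 F [-0.8  0.1 -0.8] t 23.1
toolz [ 0.09   0.021 -0.996]
time_s: 23.25
ee_pos: [0.4814, 0.1697, 0.0602]
eef_rot: [-3.051, 0.021, -1.572]
force: [-0.5, -0.4, 0.9]
grip_width: 0.0563
at [0.4814 0.1697 0.0602] tool shift [-0.0017  0.0011  0.0072] turn -3.143 w 0.0563 F [-0.5 -0.4  0.9] t 23.2
toolz [ 0.091  0.021 -0.996]
```

```bash
python3 -m handwheel '[[[-0.001,0.001,0.004,0]]]'
python3 -m handwheel '[[[0,0,0.003,0]]]'
python3 -m handwheel '[[[0,0,0.002,0]]]'
python3 -c "from h import *;d(.481,.1715,.053)"
```

```text
time_s: 23.35
ee_pos: [0.4813, 0.1704, 0.0567]
eef_rot: [-3.05, 0.021, -1.573]
force: [0.2, 0.0, -0.6]
grip_width: 0.0562
time_s: 23.45
ee_pos: [0.4819, 0.1704, 0.0542]
eef_rot: [-3.049, 0.022, -1.573]
force: [-1.5, 2.1, 5.0]
grip_width: 0.0566
time_s: 23.55
ee_pos: [0.4823, 0.1708, 0.053]
eef_rot: [-3.049, 0.022, -1.573]
force: [-11.2, 4.1, 18.5]
grip_width: 0.0564
at [0.4823 0.1708 0.053 ] tool shift [-0.0007  0.0013 -0.0001] turn -3.144 w 0.0564 F [-11.2   4.1  18.5] t 23.6
toolz [ 0.093  0.022 -0.995]
```

```bash
python3 -m handwheel '[[[0,0,0,0],[0,0,0,0],[0,0,-0.002,0],[0,0,-0.035,0],[0,0,-0.04,0],[0,0,-0.04,0],[0.043,-0.015,-0.01,0],[0.043,-0.015,0,0],[0.043,-0.015,0,0],[0.043,-0.015,0,0]]]' 0.094
python3 -m handwheel '[[[0.043,-0.015,0,0],[0.043,-0.015,0,0],[0.043,-0.015,0,0],[0.043,-0.015,0,0],[0.043,-0.015,0,0],[0.03,-0.01,0,0],[0,0,0,0]]]'
python3 - <<'E'
from h import *
wlook('yellow',.025,'pics/w11.png');d(.6296,-.262,.1)
a=[]
for n in("side","scene"):
    im=imaging.camera(n);cv2.imwrite(f"pics/{n}11.png",im[:,:,::-1])
    y,x=((180,240) if n=="side" else (80,220))
    a.append(cv2.resize(im[y:y+130,x:x+130,::-1],None,fx=3,fy=3))
cv2.imwrite("pics/c11.png",np.hstack(a))
E
```

```text
time_s: 24.55
ee_pos: [0.531, -0.0057, 0.1904]
eef_rot: [-3.043, 0.022, -1.564]
force: [0.0, -0.1, -0.8]
grip_width: 0.0938
time_s: 25.25
ee_pos: [0.619, -0.2669, 0.1951]
eef_rot: [-3.041, 0.02, -1.568]
force: [-0.1, 0.8, -0.3]
grip_width: 0.094
yellow [ 225  160   48   49 1144] [248.5 185.9] [ 0.6292 -0.2591  0.025 ]
at [ 0.6188 -0.2653  0.1951] tool shift [-0.0013 -0.0012  0.0957] turn -3.138 w 0.0941 F [0.5 0.2 0.1] t 25.3
toolz [ 0.1    0.021 -0.995]
```

View pics/c11.png

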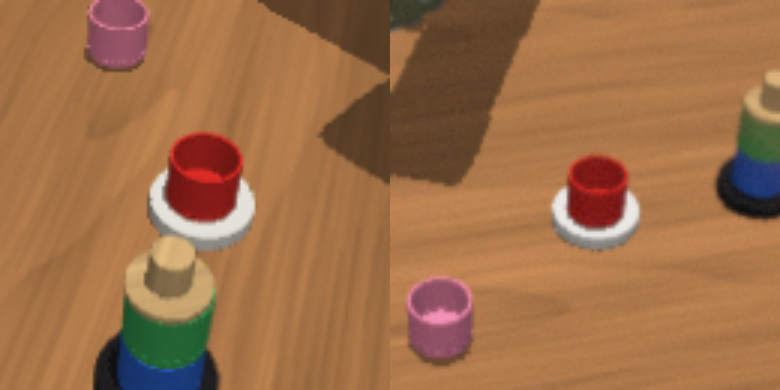

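Red is seated upright in the white base. Next I'll pick up yellow at (0.629,-0.260).

```bash
python3 -m handwheel '[[[-0.003,0,0.035,0],[-0.001,0.001,0.035,0],[0,0.001,0.03,0]]]' 0.094
python3 -c "from h import *;d(.629,-.26,.042)"
```

```text
time_s: 25.7
ee_pos: [0.6292, -0.2534, 0.1001]
eef_rot: [-3.031, 0.016, -1.561]
force: [0.5, 0.2, -0.3]
grip_width: 0.0938
at [ 0.6292 -0.2534  0.1001] tool shift [0.0075 0.0066 0.0576] turn -3.132 w 0.0938 F [ 0.5  0.2 -0.3] t 25.7
toolz [ 0.11   0.017 -0.994]
```

```bash
python3 -m handwheel '[[[0.007,0.007,0.025,0],[0,0.001,0.025,0],[0.001,0.001,0.008,0]]]' 0.094
python3 -c "from h import *;d(.629,-.26,.042)"
```

```text
time_s: 26.0
ee_pos: [0.6256, -0.2548, 0.0375]
eef_rot: [-3.035, 0.018, -1.555]
force: [-0.6, -0.8, 0.0]
grip_width: 0.0938
at [ 0.6256 -0.2548  0.0375] tool shift [ 0.0052 -0.0037 -0.0042] turn -3.126 w 0.0938 F [-0.6 -0.8  0. ] t 26.0
toolz [ 0.107  0.02  -0.994]
```

```bash
python3 -m handwheel '[[[0.005,-0.002,-0.003,0.01]]]' 0.094
python3 -m handwheel '[[[0,0,0,0],[0,0,0.0005,0],[0,0,0.0005,0],[0,0,0.0005,0],[0,0,0.0005,0],[0,0,0.0005,0],[0,0,0,0]]]' 0.04 15
python3 -c "from h import *;d(.48,.172,.2)"
```

```text
time_s: 26.1
ee_pos: [0.627, -0.2584, 0.0401]
eef_rot: [-3.037, 0.02, -1.564]
force: [0.1, 0.5, 0.8]
grip_width: 0.094
time_s: 26.8
ee_pos: [0.6298, -0.2591, 0.0445]
eef_rot: [-3.029, 0.016, -1.564]
force: [0.1, 0.2, -0.6]
grip_width: 0.0562
at [ 0.6298 -0.2591  0.0445] tool shift [-0.4346  0.1292 -0.164 ] turn -3.135 w 0.0562 F [ 0.1  0.2 -0.6] t 26.8
toolz [ 0.112  0.017 -0.994]
```

```bash
python3 -m handwheel '[[[0,0,-0.035,0],[0,0,-0.04,0],[0,0,-0.04,0],[-0.02,0.005,-0.03,0],[-0.043,0.013,0,0],[-0.043,0.013,0,0],[-0.043,0.013,0,0],[-0.043,0.013,0,0],[-0.043,0.013,0,0],[-0.043,0.013,0,0]]]'
python3 -m handwheel '[[[-0.043,0.013,0,0],[-0.043,0.013,0,0],[-0.04,0.01,0,0],[-0.02,0.005,0,0],[0,0,0,0]]]'
python3 -c "from h import *;d(.481,.172,.13)"
```

```text
time_s: 27.8
ee_pos: [0.525, 0.0207, 0.1873]
eef_rot: [-3.03, 0.018, -1.572]
force: [1.9, 0.6, 0.6]
grip_width: 0.0561
time_s: 28.3
ee_pos: [0.4797, 0.1763, 0.1854]
eef_rot: [-3.03, 0.018, -1.567]
force: [0.1, -0.9, -1.0]
grip_width: 0.0563
at [0.4797 0.1763 0.1854] tool shift [0.0053 0.0049 0.0552] turn -3.138 w 0.0563 F [ 0.1 -0.9 -1. ] t 28.3
toolz [ 0.111  0.019 -0.994]
```

```bash
python3 -m handwheel '[[[0.005,0.004,0.025,0],[0,0.001,0.022,0],[0,0,0,0]]]'
python3 - <<'E'
from h import *
d(.481,.172,.097)
a=[]
for n in("side","scene"):
    im=imaging.camera(n);cv2.imwrite(f"pics/{n}12.png",im[:,:,::-1])
    y,x=((160,240) if n=="side" else (60,220))
    a.append(cv2.resize(im[y:y+130,x:x+130,::-1],None,fx=3,fy=3))
    for c in("red","yellow"):
        for s,ce in blobs(im,c,80): print(n,c,s,ce.round(1))
cv2.imwrite("pics/c12.png",np.hstack(a))
E
```

```text
time_s: 28.6
ee_pos: [0.4806, 0.171, 0.1374]
eef_rot: [-3.028, 0.018, -1.566]
force: [-0.1, 0.4, 0.3]
grip_width: 0.056
at [0.4806 0.171  0.1374] tool shift [-0.0003  0.0041  0.0402] turn -3.137 w 0.056 F [-0.1  0.4  0.3] t 28.6
toolz [ 0.113  0.019 -0.993]
side red [296 225  25  28 541] [307.4 238.9]
side yellow [298 197  28  31 418] [311.  213.5]
scene red [280 133  19  22 333] [288.3 143.5]
scene yellow [280 108  22  25 430] [290.8 120.1]
```

View pics/c12.png

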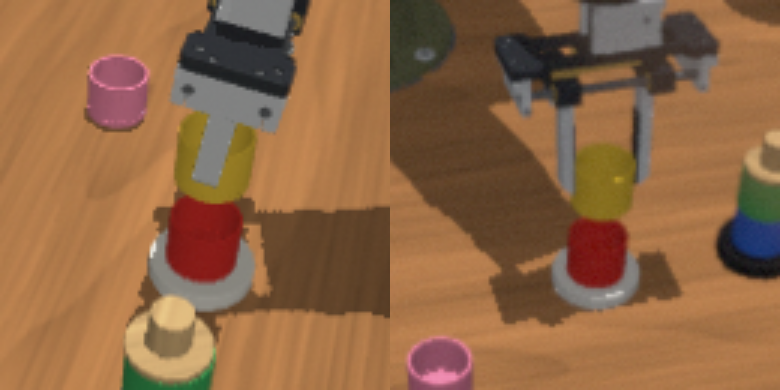

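Yellow is upright above red, close to in line with it. Checking the offset numerically.

Run:
```python
from h import *
S,C=model("side"),model("scene")
print("y",tri(ray(S,311.5,212),ray(C,290.7,120)))
print("r",tri(ray(S,308,239),ray(C,289,143.5)))
d(.481,.172,.097)
```

```text
y (array([0.47951798, 0.17127222, 0.11927417]), np.float64(0.003663694503357366))
r (array([0.47947467, 0.17164814, 0.03559395]), np.float64(0.002058518528332019))
at [0.4815 0.1714 0.1398] tool shift [0.0002 0.0055 0.0425] turn -3.137 w 0.0559 F [-0.1 -0.6  0.5] t 28.7
toolz [ 0.116  0.02  -0.993]
```

```bash
python3 -m handwheel '[[[0,0.003,0.018,0],[0,0.002,0.012,0]]]'
python3 -c "from h import *;d(.4815,.1715,.097)"
python3 -m handwheel '[[[0,0.001,0.005,0]]]'
python3 -c "from h import *;d(.4815,.1715,.097)"
```

```text
time_s: 28.9
ee_pos: [0.4822, 0.1715, 0.1125]
eef_rot: [-3.019, 0.021, -1.567]
force: [0.7, 0.1, 0.0]
grip_width: 0.056
at [0.4822 0.1715 0.1125] tool shift [0.0003 0.0026 0.0153] turn -3.138 w 0.056 F [0.7 0.1 0. ] t 28.9
toolz [ 0.122  0.021 -0.992]
time_s: 29.0
ee_pos: [0.482, 0.1714, 0.1074]
eef_rot: [-3.019, 0.021, -1.567]
force: [-0.3, -0.2, -0.8]
grip_width: 0.0562
at [0.482  0.1714 0.1074] tool shift [0.0001 0.0018 0.0103] turn -3.138 w 0.0562 F [-0.3 -0.2 -0.8] t 29.0
toolz [ 0.122  0.021 -0.992]
```

```bash
python3 -m handwheel '[[[0,0.001,0.005,0]]]'
python3 -m handwheel '[[[0,0.0005,0.004,0]]]'
python3 -m handwheel '[[[0,0.0005,0.002,0]]]'
python3 -c "from h import *;d(.4815,.1715,.097)"
```

```text
time_s: 29.1
ee_pos: [0.482, 0.1714, 0.1026]
eef_rot: [-3.018, 0.021, -1.568]
force: [0.1, 0.4, -1.3]
grip_width: 0.0563
time_s: 29.2
ee_pos: [0.4821, 0.1715, 0.0987]
eef_rot: [-3.018, 0.021, -1.568]
force: [0.3, 0.4, -0.1]
grip_width: 0.0564
time_s: 29.3
ee_pos: [0.4828, 0.1717, 0.0978]
eef_rot: [-3.015, 0.022, -1.567]
force: [-4.7, -1.5, 19.6]
grip_width: 0.0562
at [0.4828 0.1717 0.0978] tool shift [0.0002 0.0014 0.0006] turn -3.138 w 0.0562 F [-4.7 -1.5 19.6] t 29.3
toolz [ 0.126  0.022 -0.992]
```

```bash
python3 -m handwheel '[[[0,0,0,0],[0,0,0,0],[0,0,-0.002,0],[0,0,-0.035,0],[0,0,-0.04,0],[0,0,-0.04,0],[0.04,0.01,0,0],[0.04,0.01,0,0],[0.04,0.01,0,0],[0.04,0.01,0,0]]]' 0.094
python3 - <<'E'
from h import *
d(.48,.17,.2)
S,C=model("side"),model("scene")
a=[]
for n in("scene","side"):
    im=imaging.camera(n);cv2.imwrite(f"pics/{n}13.png",im[:,:,::-1]); a.append(im)
    for c in("red","yellow","blue","green"):
        for s,ce in blobs(im,c,60): print(n,c,s[:4],ce.round(1))
    y,x=((160,220) if n=="side" else (60,220))
    b=im[y:y+190,x:x+190,::-1] if n=="side" else im[y:y+190,x:x+190,::-1]
    globals()[n]=cv2.resize(b,None,fx=2,fy=2)
    o=cv2.imread(f"pics/{n}0.png")
    P=[(170,164),(101,176),(265,255),(237,187)] if n=="scene" else [(331,170),(341,143),(209,190),(279,191)]
    for p in P: # change at bystanders
        q=np.abs(o.astype(int)-im[:,:,::-1])[p[1]-14:p[1]+14,p[0]-14:p[0]+14]; print(n,p,"mean diff",q.mean().round(1))
cv2.imwrite("pics/c13.png",np.hstack([scene,side]))
E
```

```text
time_s: 30.3
ee_pos: [0.4278, 0.0079, 0.2122]
eef_rot: [-3.011, 0.021, -1.56]
force: [0.8, 0.0, 0.1]
grip_width: 0.0938
at [0.4278 0.0079 0.2122] tool shift [-0.1612 -0.0515  0.0225] turn -3.13 w 0.0938 F [0.8 0.  0.1] t 30.3
toolz [ 0.13   0.023 -0.991]
scene red [280 143  18  12] [287.7 149. ]
scene yellow [280 120  21  25] [289.9 131.7]
scene blue [334 132  18  14] [341.8 139.3]
scene (170, 164) mean diff 2.1
scene (101, 176) mean diff 2.0
scene (265, 255) mean diff 1.8
scene (237, 187) mean diff 2.9
side red [296 236  24  17] [306.8 245. ]
side yellow [296 210  27  30] [308.4 224.3]
side blue [279 292  30  25] [292.4 307.2]
side green [281 281  30  22] [294.6 293.1]
side (331, 170) mean diff 2.9
side (341, 143) mean diff 10.4
side (209, 190) mean diff 3.1
side (279, 191) mean diff 5.9
```

View pics/c13.png

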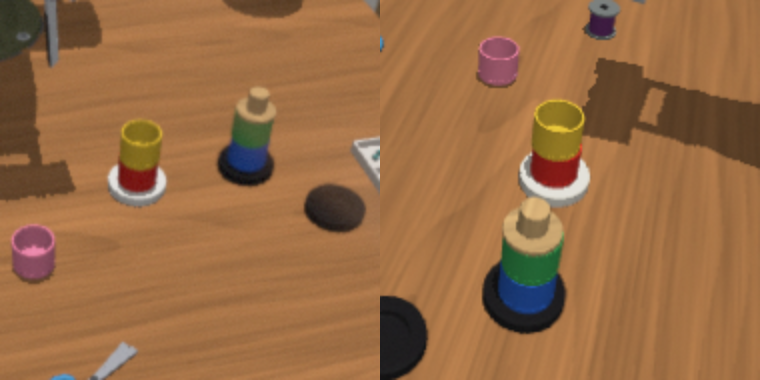

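View pics/scene13.png

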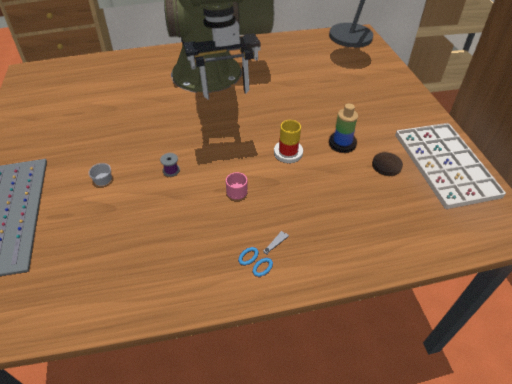

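Both towers stand upright and flush, and the gripper is clear of everything. In the scene view the bystanders match their starting positions: spool (170,164), cup (101,176) and scissors (265,255) all differ by only about 2 grey levels. The larger difference at the cup in the side view is the arm appearing in that patch. Handing in.

```bash
python3 -c "
from station import ctrl
print(ctrl.hand_in())"
```

```text
the job is handed in; nothing more can be done
None
```

The job is handed in at about 30 s on the robot's clock. The blue pot, green pot and wooden lid are stacked on the black base nearest the robot. The red and yellow pots are stacked on the white base, left open.

**Last checks**
- **Seating:** green, the lid, red and yellow each met firm contact (about 18–23 N) at the expected seated height. Blue gave the same firm contact, but I did not know its grip height well enough to predict one.
- **Pictures:** the last pictures show both towers upright and flush, with the gripper clear of them.
- **Bystanders:** the spool, steel cup, scissors and pink pot are unchanged in the scene view.

**Checks that disagreed or were weak**
- **Tool tilt:** it drifted over the job to about 7° from vertical, in the plane of the pads. It changed little while a piece was held, and no piece looks tilted.
- **Blue pot height:** the two-view check on it read low (0.029 m) because the colour mask caught only part of the pot. I relied on the contact and the pictures instead.
- **Side view of the cup:** that patch changed more than the others (10 grey levels). I put this down to the arm or its shadow but did not check the side picture there; the scene view shows the cup where it was.

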